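Pin a violin front to its work board

TASK

Pin the violin front to its board by lightly pressing the three raised wooden pegs fully home with the fingertips, in this order: first the peg at the violin's narrow end, then the raised one at its waist, and last the one at its wide end. Only a few newtons are needed: do not force the pegs beyond home, and do not touch the violin front itself. Lift nothing and leave the other things on the board and the bench where they are.

Things in the scene. Friction and masses are not known exactly. Their poses are not given: they have to be found in the camera images.
- board: Fixed plywood work board, 320 x 240 x 18 mm, flat on the bench at any yaw. Origin: centre of its underside; its x axis points along the violin front to its narrow end, y across it. Besides the three raised pegs it has a fourth, identical one at the waist's -y side, already home and immovable.
- plate: Loose pale wooden front of a child's violin, 240 mm long, 140 mm wide at the wide end, 115 mm at the narrow end and 75 mm at the waist, 80 g, lying centred on the board. Rim 5 mm thick (its top 23 mm above the bench), arched to 12 mm along the middle. Origin: centre of its underside; x points to the narrow end.
- peg_narrow_top (a point): Centre of the domed top of the dark wooden peg just beyond the middle of the narrow end of the violin front, at (126.5, 0) mm in the board frame. Round head 22 mm across, 8 mm thick, on an 8 mm shaft in a hole in the board; the top stands 46 mm above the bench when fully up and 34 mm when home; the felt under its head then just meets the violin's rim.
- peg_narrow (a joint): How far this peg is pressed straight down (m): 0 fully up, 0.012 fully home. Starts at 0 to 0.003. About 2.5 N of friction holds it where it is left; no spring. Once home it meets a sprung seat that gives up to 3 mm more (3.5 N at first, then 2.5 N/mm, rigid after that) and lifts it back when let go.
- peg_waist_top (a point): Centre of the domed top of the dark wooden peg at the violin's waist (the inward curve), on the +y side, at (4, 44) mm in the board frame. Round head 22 mm across, 8 mm thick, on an 8 mm shaft in a hole in the board; the top stands 46 mm above the bench when fully up and 34 mm when home; the felt under its head then just meets the violin's rim.
- peg_waist (a joint): How far this peg is pressed straight down (m): 0 fully up, 0.012 fully home. Starts at 0 to 0.003. About 2.5 N of friction holds it where it is left; no spring. Once home it meets a sprung seat that gives up to 3 mm more (3.5 N at first, then 2.5 N/mm, rigid after that) and lifts it back when let go.
- peg_wide_top (a point): Centre of the domed top of the dark wooden peg just beyond the middle of the wide end of the violin front, at (-126.5, 0) mm in the board frame. Round head 22 mm across, 8 mm thick, on an 8 mm shaft in a hole in the board; the top stands 46 mm above the bench when fully up and 34 mm when home; the felt under its head then just meets the violin's rim.
- peg_wide (a joint): How far this peg is pressed straight down (m): 0 fully up, 0.012 fully home. Starts at 0 to 0.003. About 2.5 N of friction holds it where it is left; no spring. Once home it meets a sprung seat that gives up to 3 mm more (3.5 N at first, then 2.5 N/mm, rigid after that) and lifts it back when let go.
- spare_peg: Spare wooden peg standing upside down (22 mm head, 34 mm tall) on a corner of the board. Bystander, to be left alone. Origin: centre of its underside.
- finger_plane: Small brass finger plane, 46 x 20 x 31 mm, on the board beside the waist. Bystander, to be left alone. Origin: centre of its underside.
- cork_block: Cork block 40 x 30 x 22 mm on a corner of the board. Bystander, to be left alone. Origin: centre of its underside.
- varnish_jar: Closed jar, 60 mm across, 75 mm tall, on the bench. Bystander, to be left alone. Origin: centre of its underside.
- mug: White mug, 76 mm across, 85 mm tall, on the bench. Bystander, to be left alone. Origin: centre of its underside.
- spool_clamp: Wooden spool clamp standing on end, 34 mm across, 84 mm tall, on the bench. Bystander, to be left alone. Origin: centre of its underside.
- chisel: Wood-handled hand tool about 200 mm long lying on the bench. Bystander, to be left alone. Origin: centre of its underside.
Not all that is in view belongs to the job. There is more than one size of the plate; the job needs the largest.

How it is judged:
By the outcome, as a careful person would: the job done as asked, in the order asked, and still so for the second after the job is handed in, with the robot touching nothing.
It also fails if it takes over 48 s, if anything falls off the work surface, if the arm or the gripper's body presses on something with over 40 N, if the wrist force passes 120 N, or if a joint passes its speed limit or range.

ROBOT

A 7-joint arm with a two-finger parallel gripper is mounted at the origin on the work surface. World frame = base frame: x ahead of the robot, y to its left, z up, the work surface at z = 0. Lengths are in m, angles in rad, forces in N, time in s.
With the tool pointing down it reaches from about 0.4 to 0.85 m from the base axis. Payload 10.4 kg.
Tool frame: the origin (TCP) lies between the finger pads; the fingertips stand 22 mm ahead of it and the grasp point (between the pads) lies 3 mm ahead of it (r.nose_length is the distance from the TCP to the fingertips, in m); z points along the fingers, y is the line along which they close (so a half turn about z gives the same grasp; the last joint's range is limited). The gripper opens to 87 mm and grips with 3 to 60 N. Pads are 19 mm wide; open, the fingers measure 117 mm over their backs; the gripper's body (75 mm by 190 mm) begins 51 mm behind the grasp point.
Start: joints at [1.269, 0.332, -0.065, 1.46, 0.022, 1.35, -0.088], TCP at [0.172, -0.601, 0.245] pointing down, gripper open.
Joint ranges: [-2.6, 2.6], [-0.5, 2.12], [-1.47, 1.34], [0.16, 2.42], [-1.27, 4.41], [0.06, 2.06], [-2.6, 2.6]. Speed limits (rad/s): [2.22, 2.22, 2.79, 2.79, 3.14, 3.14, 3.14].

INTERFACE

Orientations are given as a unit quaternion [x, y, z, w].
In Python, from bench import readout, cams, r gives the robot as it stands. The module is installed in compiled form; this text tells all that it offers.
- The arm moves only by the tool step_arm, never from a script. Its argument "deltas" is a list that holds one entry, the list of rows, each a list of 7 numbers: the turn, a rotation vector about the tool's x, y, z in rad, then the shift along the tool's x, y, z in m, then the opening in per cent of the stroke, from 0 (shut) to 100 (fully open). A call has 1 to 20 rows; each row is the pose to reach, as a shift and turn from the pose commanded when the call began, along the tool's axes at that moment; what a row does not reach only later rows make up. A row lasts 1/8 s, in which the tool goes at most 62.5 mm and 10.7 degrees, less where a joint would pass 70% of its speed; a pose out of reach is approached as far as the arm can. A call with a gripper value outside its range is refused whole. The fingers move at their own pace and stop on an object; "squeeze" is the grip in N (left out, the last holds). Time passes only in rows, so rows that repeat a pose let the fingers close. It gives the time, the measured TCP pose, the force, the opening and the grip force at its end, in the units of the state.
- readout.read_state(): the state, without advancing time (a new reading comes with each control period).
- cams.camera(name): name is "scene" or "top" or "wrist"; returns a dict with "img" (384x512x3 uint8, red, green, blue), "fx", "fy", "cx", "cy" (pixels), "origin" and "rotation" of the camera in the world; the wrist camera has in their place "T_tool_cam" (4x4, takes a point from camera to tool coordinates, whose origin is the TCP and whose axes are the flange's). Camera axes: x right, y up, looking along -z (the intrinsics and any distortion apply to the point x, -y, -z); pixel columns grow to the right and rows downward; lengths in m; the calibration is good to about 2 mm. The wrist camera is an equidistant fisheye: a pixel r from the principal point sees the ray r / f radians off the axis. A picture is of the moment at which its call begins: read the wrist's pose just before it. There is no depth.
- r.close_job(): hands the job in; it is judged then, once.
The state is a dict: "time": time; "joint_positions": joint angles; "joint_vel": joint speeds; "joint_torque": joint torques, N m; "ee_pos": TCP position; "eef_rot": TCP orientation; "ft_force": force on the tool from outside, world axes, zero at the start; "torque": the same for the moment, N m; "width": finger opening in m; "grip_force": force on a finger pad.
Only numpy, scipy, OpenCV 4.12 (cv2) and the standard library are available. Lean on these libraries where they do the work, as an engineer would, in place of code of your own. Each camera call takes 0.05 s, during which the arm holds its last target. There are 200 camera calls.

## Working session

There is one attempt and no reset: what is moved stays moved. The work goes in short steps, Python scripts to look and compute and a tool call to move; the robot and the scene stay as the last step left them, time stands still between calls to the robot, and variables do not carry over. Pictures are saved under pics/ and viewed, at most 10 in all, crops included, and the job is handed in when it is done.

Besides the shell and the picture viewer there is one more tool, called after "Request:" by a JSON object that holds its "op" and its "data". step_arm: Moves the arm, as the interface text tells. Its arguments: {"type":"object","properties":{"deltas":{"type":"array"},"squeeze":{"type":"number"}},"required":["deltas"]}

```bash
mkdir -p pics; cat > h.py <<'E'
import numpy as np, cv2
from bench import readout, cams, r
def snap(n,f):
    c=cams.camera(n); cv2.imwrite('pics/'+f,c['img'][:,:,::-1]); return c
E
python3 - <<'E'
from h import *
import pickle
s=readout.read_state(); print({k:np.round(v,4) for k,v in s.items()})
d={}
for n in('top','scene'):
    d[n]=snap(n,n+'0.png'); print({k:np.round(v,4) for k,v in d[n].items() if k!='img'})
pickle.dump(d,open('d.pkl','wb'))
E
```

```text
{'time': np.float64(0.0), 'joint_positions': array([ 1.2694,  0.3329, -0.0647,  1.461 ,  0.0216,  1.3499, -0.0885]), 'joint_vel': array([ 0.0004,  0.002 , -0.0003, -0.0009,  0.0014, -0.0006,  0.0009]), 'joint_torque': array([-7.00000e-04, -6.23237e+01,  2.43000e-02, -3.89899e+01,
       -6.15000e-02,  3.96000e-02,  1.00000e-04]), 'ee_pos': array([ 0.1719, -0.6005,  0.2437]), 'eef_rot': array([ 9.903e-01,  1.390e-01, -1.000e-04, -7.000e-04]), 'ft_force': array([-0.3603, -0.5041, -0.6991]), 'torque': array([ 0.0082, -0.0521, -0.0524]), 'grip_force': np.float64(0.0), 'width': np.float64(0.0872)}
{'fx': np.float64(422.9701), 'fy': np.float64(422.9701), 'cx': np.float64(255.5481), 'cy': np.float64(193.8409), 'origin': array([ 3.3020e-01, -1.3000e-03,  1.4227e+00]), 'rotation': array([ 0.0683, -0.0616, -0.7034,  0.7049])}
{'fx': np.float64(409.4273), 'fy': np.float64(409.4273), 'cx': np.float64(252.4279), 'cy': np.float64(189.1363), 'origin': array([ 1.3269, -0.1801,  0.724 ]), 'rotation': array([0.3303, 0.2551, 0.5478, 0.7251])}
```

View pics/top0.png

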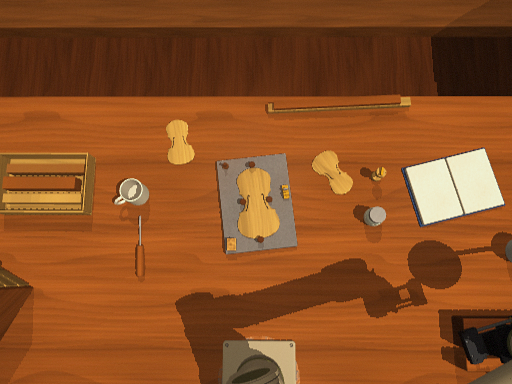

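View pics/scene0.png

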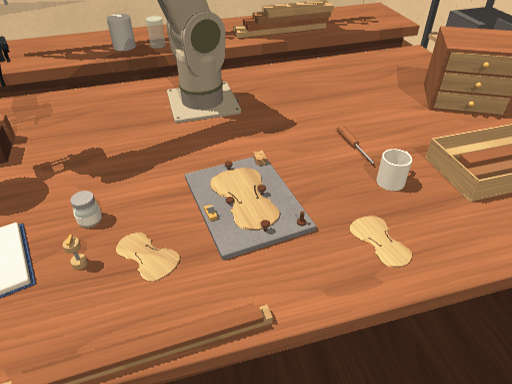

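The top view shows the board at about (257,203) with the narrow end pointing up the image (+x), away from the robot. The dark round things are:
- Narrow peg, about (254,168).
- Waist +y peg, about (241,198).
- Waist −y peg, about (275,204), already home.
- Wide peg, about (262,238).
- Spare peg, about (224,166), standing on a corner.

The two other violins, at (180,142) and (332,172), are smaller and lie off the board. I'll measure and check the choice in a crop.

```bash
cat >> h.py <<'E'
from scipy.spatial.transform import Rotation as R
def ray(c,u,v):
    d=np.array([(u-c['cx'])/c['fx'],-(v-c['cy'])/c['fy'],-1.]); return R.from_quat(c['rotation']).apply(d)
def onz(c,u,v,z):
    d=ray(c,u,v); return c['origin']+d*(z-c['origin'][2])/d[2]
def proj(c,p):
    q=R.from_quat(c['rotation']).inv().apply(np.asarray(p)-c['origin']); return c['cx']-c['fx']*q[0]/q[2], c['cy']+c['fy']*q[1]/q[2]
E
python3 - <<'E'
from h import *
import pickle
d=pickle.load(open('d.pkl','rb'))
for n,x0,x1,y0,y1 in(('top',205,310,145,262),('scene',180,320,145,260)):
    c=d[n]; im=c['img']; hsv=cv2.cvtColor(im,cv2.COLOR_RGB2HSV)
    g=((hsv[...,1]<70)&(hsv[...,2]>50)&(hsv[...,2]<170)).astype(np.uint8); m=np.zeros_like(g); m[y0:y1,x0:x1]=1; g*=m
    cs,_=cv2.findContours(g,cv2.RETR_EXTERNAL,cv2.CHAIN_APPROX_NONE); k=max(cs,key=cv2.contourArea)
    hull=cv2.convexHull(k); q=cv2.approxPolyDP(hull,6,True)[:,0]
    P=np.array([onz(c,u,v,.018)[:2] for u,v in q]); print(n,q.tolist(),P.round(4).tolist(),P.mean(0))
    ins=cv2.fillConvexPoly(np.zeros_like(g),hull,1)
    dk=((hsv[...,2]<110)&(hsv[...,1]>90)).astype(np.uint8)*ins
    nn,l,st,ce=cv2.connectedComponentsWithStats(dk)
    for i in range(1,nn):
        if st[i,4]>8: print(st[i,4],ce[i].round(1),onz(c,*ce[i],.042).round(4))
a=cv2.resize(d['top']['img'][145:262,205:310],None,fx=4,fy=4)
b=cv2.resize(d['scene']['img'][145:262,180:325],None,fx=3,fy=3)
o=np.zeros((468,a.shape[1]+b.shape[1],3),np.uint8);o[:,:a.shape[1]]=a;o[:b.shape[0],a.shape[1]:]=b
print(o.shape); o=cv2.resize(o,None,fx=.9,fy=.9); cv2.imwrite('pics/crop.png',o[:,:800,::-1])
E
```

```text
top [[284, 154], [296, 245], [226, 253], [219, 179], [243, 159]] [[0.7308, -0.0849], [0.4199, -0.1216], [0.3931, 0.1092], [0.6427, 0.137], [0.713, 0.0559]] [0.57989223 0.01912675]
14 [250.4 164.8] [0.6864 0.03   0.042 ]
12 [268.  200.1] [ 0.566  -0.0291  0.042 ]
23 [242.  201.7] [0.5605 0.0571 0.042 ]
22 [258.9 239. ] [0.4375 0.001  0.042 ]
scene [[267, 160], [315, 229], [223, 259], [185, 175]] [[0.4216, 0.1112], [0.7152, 0.1395], [0.744, -0.0902], [0.4245, -0.1267]] [0.57633989 0.00846744]
12 [228.4 165.1] [ 0.4451 -0.0073  0.042 ]
15 [262.2 189.2] [0.5682 0.0527 0.042 ]
15 [230.7 201. ] [ 0.5894 -0.0351  0.042 ]
53 [301.6 219.6] [0.699 0.11  0.042]
25 [265.6 226.1] [0.6959 0.0225 0.042 ]
(468, 855, 3)
```

View pics/crop.png

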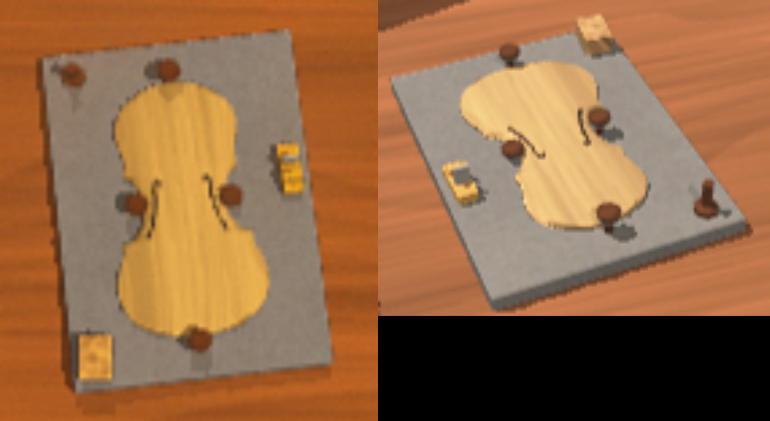

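The crop confirms it: three raised heads stand clear of the board at the narrow end, the +y waist and the wide end. The −y waist peg sits low, and the spare is stem-up in a corner. Next I'll move above the board with the fingers shut and refine with the wrist camera.

Request:
{"op": "step_arm", "data": {"deltas": [[[0,0,0,0.02,-0.018,0,0],[0,0,0,0.06,-0.053,0,0],[0,0,0,0.105,-0.093,0,0],[0,0,0,0.15,-0.132,0,0],[0,0,0,0.195,-0.172,0,0],[0,0,0,0.24,-0.212,0,0],[0,0,0,0.285,-0.252,0,0],[0,0,0,0.33,-0.291,0,0],[0,0,0,0.375,-0.331,0,0],[0,0,0,0.42,-0.371,0,0],[0,0,0,0.465,-0.411,0,0],[0,0,0,0.51,-0.45,0,0],[0,0,0,0.535,-0.473,0,0],[0,0,0,0.548,-0.484,0,0],[0,0,0,0.548,-0.484,0,0],[0,0,0,0.548,-0.484,0,0]]]}}

```text
time: 2.1
ee_pos: [0.5653, 0.0134, 0.2444]
eef_rot: [0.99, 0.138, -0.0, 0.0]
ft_force: [0.7, -0.8, -0.3]
width: 0.0006
grip_force: 0.0
```

```bash
python3 - <<'E'
from h import *
import pickle
s=readout.read_state(); c=snap('wrist','w1.png'); pickle.dump((s,c),open('w1.pkl','wb'))
print(s['time'],s['ee_pos'],s['eef_rot'],s['ft_force'],s['width'],r.nose_length); print({k:np.round(v,4) for k,v in c.items() if k!='img'})
E
```

```text
2.1 [0.5652543  0.01341274 0.24440943] [ 9.90441005e-01  1.37935973e-01 -2.77459626e-04  4.53243607e-04] [ 0.69213681 -0.76633852 -0.3292307 ] 0.0005506255143032509 0.022
{'fx': np.float64(297.3186), 'fy': np.float64(297.3186), 'cx': np.float64(253.5417), 'cy': np.float64(188.7514), 'T_tool_cam': array([[-1.000e-03,  9.675e-01,  2.528e-01,  6.870e-02],
       [ 1.000e+00,  1.000e-03,  0.000e+00,  2.000e-04],
       [-2.000e-04,  2.528e-01, -9.675e-01, -1.394e-01],
       [ 0.000e+00,  0.000e+00,  0.000e+00,  1.000e+00]])}
```

View pics/w1.png

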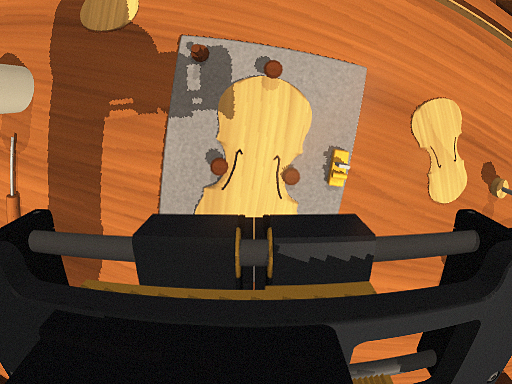

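The wrist view shows the narrow peg at (272,69), the raised waist peg at (219,167), the home waist peg at (291,176) and the spare at (200,53). I'll locate them by colour and fit the board frame.

```bash
cat >> h.py <<'E'
def wray(s,c,u,v):
    x,y=(u-c['cx'])/c['fx'],(v-c['cy'])/c['fy']; t=np.hypot(x,y); k=np.sin(t)/t
    T=c['T_tool_cam']; Q=R.from_quat(s['eef_rot'])
    return s['ee_pos']+Q.apply(T[:3,3]), Q.apply(T[:3,:3]@[x*k,-y*k,-np.cos(t)])
def wonz(s,c,u,v,z):
    o,d=wray(s,c,u,v); return (o+d*(z-o[2])/d[2])[:2]
def blobs(im,guess,rad):
    out=[]; hsv=cv2.cvtColor(im,cv2.COLOR_RGB2HSV).astype(int)
    m=((hsv[...,2]<125)&(hsv[...,1]>110)&((hsv[...,0]<11)|(hsv[...,0]>170))).astype(np.uint8)
    for u,v in guess:
        w=cv2.circle(np.zeros_like(m),(int(u),int(v)),rad,1,-1)*m
        n,l,st,ce=cv2.connectedComponentsWithStats(w); i=1+np.argmax(st[1:,4]); k=cv2.findContours((l==i).astype(np.uint8),0,1)[0][0]
        out.append((*ce[i],st[i,4],*st[i,2:4]))
    return np.array(out)
def fit(B,P):
    b,p=B.mean(0),P.mean(0); H=(B-b).T@(P-p); a=np.arctan2(H[0,1]-H[1,0],H[0,0]+H[1,1])
    M=np.array([[np.cos(a),-np.sin(a)],[np.sin(a),np.cos(a)]]); t=p-M@b; return a,M,t,P-(B@M.T+t)
E
python3 - <<'E'
from h import *
import pickle
s,c=pickle.load(open('w1.pkl','rb')); d=pickle.load(open('d.pkl','rb'))
b=blobs(c['img'],[(272,69),(219,167),(291,176)],14); print(b.round(1))
B=np.array([[.1265,0],[.004,.044],[.004,-.044],[-.1265,0]])
P=np.array([wonz(s,c,*b[i,:2],z) for i,z in((0,.041),(1,.041),(2,.030))])
a,M,t,e=fit(B[:3],P); print('wrist',P.round(4).tolist(),a,t,(e*1e3).round(1).tolist()); print((B@M.T+t).round(4).tolist())
for n,g in(('top',[(251.7,164.4),(243.1,201.9),(269.2,199.2),(260.6,239.4)]),('scene',[(265.2,224),(261.9,188.3),(229.9,200.2),(228.5,164)])):
    k=d[n]; b=blobs(k['img'],g,5); print(b.round(1).tolist())
    P=np.array([onz(k,*b[i,:2],z)[:2] for i,z in enumerate((.041,.041,.030,.041))])
    a,M,t,e=fit(B,P); print(n,P.round(4).tolist(),a,t,(e*1e3).round(1).tolist())
E
```

```text
[[271.2  69.9  86.   18.   18. ]
 [219.  165.5  87.   18.   18. ]
 [283.3 179.    3.    2.    3. ]]
wrist [[0.6848, 0.026], [0.5613, 0.054], [0.5642, -0.0252]] 0.08002361544464208 [0.55877262 0.01468007] [[-0.0, 1.2], [2.1, -4.9], [-2.0, 3.6]]
[[0.6849, 0.0248], [0.5592, 0.0589], [0.5663, -0.0289], [0.4327, 0.0046]]
[[252.2, 165.8, 6.0, 5.0, 3.0], [244.4, 202.2, 5.0, 2.0, 4.0], [267.5, 197.5, 2.0, 2.0, 2.0], [260.5, 237.5, 2.0, 2.0, 2.0]]
top [[0.683, 0.0239], [0.559, 0.0491], [0.5768, -0.0277], [0.4424, -0.0043]] 0.1282016997821645 [0.56333    0.00999081] [[-5.8, -2.3], [-2.7, -5.1], [3.9, 5.5], [4.6, 1.8]]
[[264.8, 223.4, 30.0, 8.0, 6.0], [261.8, 188.0, 26.0, 8.0, 6.0], [229.3, 199.7, 28.0, 8.0, 6.0], [229.5, 164.2, 15.0, 5.0, 5.0]]
scene [[0.6859, 0.0237], [0.5624, 0.0532], [0.5707, -0.0347], [0.4407, -0.0033]] 0.10779882146117041 [0.56292681 0.0095273 ] [[-2.8, 0.6], [0.3, -0.5], [-1.0, -0.9], [3.5, 0.8]]
```

```bash
python3 - <<'E'
from h import *
import pickle
s,c=pickle.load(open('w1.pkl','rb'))
hs=cv2.cvtColor(c['img'],cv2.COLOR_RGB2HSV)
for u,v in((272,69),(219,167),(291,176)): print(hs[v,u-12:u+13:3].tolist())
E
sed -i 's/hsv\[...,2\]<125)&(hsv\[...,1\]>110)&((hsv\[...,0\]<11)/hsv[...,2]<165)\&(hsv[...,1]>110)\&((hsv[...,0]<13)/' h.py
python3 - <<'E'
from h import *
import pickle
s,c=pickle.load(open('w1.pkl','rb')); d=pickle.load(open('d.pkl','rb'))
b=blobs(c['img'],[(272,69),(219,167),(291,176)],14); print(b.round(1))
B=np.array([[.1265,0],[.004,.044],[.004,-.044],[-.1265,0]])
P=np.array([wonz(s,c,*b[i,:2],z) for i,z in((0,.041),(1,.041),(2,.030))])
a,M,t,e=fit(B[:3],P); print('wrist',P.round(4).tolist(),a,t,(e*1e3).round(1).tolist()); print((B@M.T+t).round(4).tolist())
E
```

```text
[[19, 43, 96], [15, 67, 99], [11, 195, 102], [11, 198, 129], [11, 181, 128], [10, 199, 127], [10, 183, 142], [8, 210, 118], [14, 33, 180]]
[[21, 40, 165], [13, 78, 131], [10, 188, 133], [10, 185, 132], [10, 197, 133], [11, 202, 134], [11, 197, 133], [17, 171, 179], [18, 154, 243]]
[[21, 141, 255], [14, 157, 115], [12, 179, 135], [11, 183, 155], [11, 168, 161], [11, 177, 157], [10, 178, 156], [14, 63, 177], [13, 60, 175]]
[[272.7  68.6 264.   19.   18. ]
 [218.8 166.2 250.   18.   18. ]
 [291.2 176.3 220.   18.   18. ]]
wrist [[0.6868, 0.0248], [0.5605, 0.0541], [0.5702, -0.0335]] 0.11640181771776018 [0.56128894 0.00989363] [[-0.1, 0.2], [0.3, -0.0], [-0.2, -0.2]]
[[0.6869, 0.0246], [0.5602, 0.0541], [0.5704, -0.0333], [0.4356, -0.0048]]
```

Request:
{"op": "step_arm", "data": {"deltas": [[[0,0,0,0.03,0.006,0.02,0],[0,0,0,0.07,0.013,0.04,0],[0,0,0,0.105,0.02,0.07,0],[0,0,0,0.12,0.0224,0.11,0],[0,0,0,0.12,0.0224,0.145,0],[0,0,0,0.12,0.0224,0.162,0],[0,0,0,0.12,0.0224,0.162,0],[0,0,0,0.12,0.0224,0.162,0]]]}}

```text
time: 3.15
ee_pos: [0.688, 0.0264, 0.0845]
eef_rot: [0.99, 0.139, 0.001, 0.0]
ft_force: [-0.3, -0.4, -0.2]
width: 0.0006
grip_force: 0.0
```

```bash
python3 - <<'E'
from h import *
s=readout.read_state(); c=snap('wrist','w2.png'); print(s['time'],s['ee_pos'],s['eef_rot'],s['ft_force'])
E
```

```text
3.15 [0.68800457 0.02643547 0.08453257] [9.90336427e-01 1.38680053e-01 1.24215837e-03 2.49613453e-04] [-0.29584013 -0.43959139 -0.24337938]
```

View pics/w2.png

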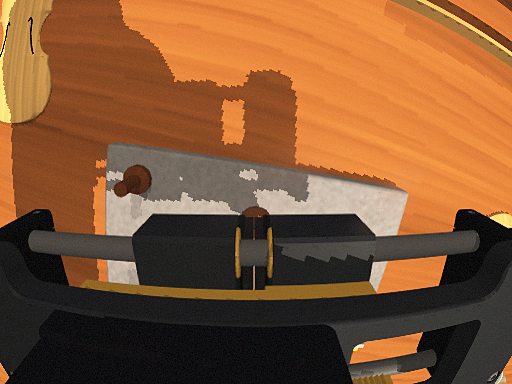

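The peg's far edge shows at (255,210), centred on the finger gap. I'm applying a small correction and starting to press.

Request:
{"op": "step_arm", "data": {"deltas": [[[0,0,0,-0.0015,0.0015,0.006,0],[0,0,0,-0.0015,0.0015,0.012,0],[0,0,0,-0.0015,0.0015,0.015,0],[0,0,0,-0.0015,0.0015,0.018,0],[0,0,0,-0.0015,0.0015,0.021,0],[0,0,0,-0.0015,0.0015,0.024,0],[0,0,0,-0.0015,0.0015,0.026,0],[0,0,0,-0.0015,0.0015,0.026,0]]]}}

```text
time: 4.2
ee_pos: [0.6862, 0.0248, 0.0565]
eef_rot: [0.99, 0.139, 0.0, 0.0]
ft_force: [-0.5, -0.8, 3.1]
width: 0.0007
grip_force: 0.9
```

Request:
{"op": "step_arm", "data": {"deltas": [[[0,0,0,0,0,0.0005,0],[0,0,0,0,0,0.0008,0],[0,0,0,0,0,0.0008,0]]]}}

```text
time: 4.58
ee_pos: [0.6863, 0.0248, 0.056]
eef_rot: [0.99, 0.139, 0.0, 0.0]
ft_force: [-1.8, -2.2, 4.7]
width: 0.0005
grip_force: 2.2
```

Request:
{"op": "step_arm", "data": {"deltas": [[[0,0,0,0,0,0.0005,0],[0,0,0,0,0,0.0008,0],[0,0,0,0,0,0.0008,0]]]}}

```text
time: 4.95
ee_pos: [0.6863, 0.0249, 0.0553]
eef_rot: [0.99, 0.139, 0.0, 0.0]
ft_force: [-2.4, -1.9, 6.6]
width: 0.0004
grip_force: 3.1
```

Request:
{"op": "step_arm", "data": {"deltas": [[[0,0,0,0,0,0.0005,0],[0,0,0,0,0,0.0005,0]]]}}

```text
time: 5.2
ee_pos: [0.6863, 0.0249, 0.0549]
eef_rot: [0.99, 0.139, 0.0, 0.0]
ft_force: [-3.0, -1.9, 7.0]
width: 0.0004
grip_force: 3.5
```

The force rose past friction plus seat preload at tip height 33 mm, so the narrow peg is home. Lifting and moving to the waist peg.

Request:
{"op": "step_arm", "data": {"deltas": [[[0,0,0,0,0,-0.01,0],[0,0,0,0,0,-0.035,0],[0,0,0,-0.01,-0.006,-0.05,0],[0,0,0,-0.045,-0.025,-0.05,0],[0,0,0,-0.08,-0.045,-0.05,0],[0,0,0,-0.105,-0.058,-0.05,0],[0,0,0,-0.1133,-0.0627,-0.05,0],[0,0,0,-0.1133,-0.0627,-0.04,0],[0,0,0,-0.1133,-0.0627,-0.028,0],[0,0,0,-0.1133,-0.0627,-0.028,0],[0,0,0,-0.1133,-0.0627,-0.028,0]]]}}

```text
time: 6.58
ee_pos: [0.5602, 0.054, 0.0821]
eef_rot: [0.99, 0.139, -0.0, -0.0]
ft_force: [-0.2, 0.1, -0.1]
width: 0.0008
grip_force: 0.0
```

```bash
python3 - <<'E'
from h import *
s=readout.read_state(); c=snap('wrist','w3.png'); print(s['time'],s['ee_pos'],s['ft_force'])
b=blobs(c['img'],[(330,85)],1) if 0 else None
E
```

```text
6.575 [0.56024524 0.05404221 0.08213316] [-0.23846299  0.1180343  -0.05708608]
```

View pics/w3.png

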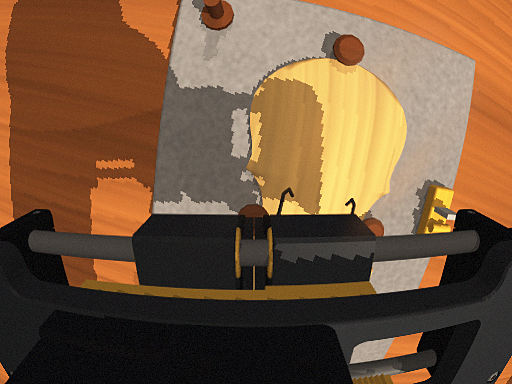

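The narrow peg at (348,50) now sits low on the rim, and the waist peg at (254,210) is centred under the fingers. Pressing.

Request:
{"op": "step_arm", "data": {"deltas": [[[0,0,0,0,0,0.006,0],[0,0,0,0,0,0.012,0],[0,0,0,0,0,0.015,0],[0,0,0,0,0,0.018,0],[0,0,0,0,0,0.021,0],[0,0,0,0,0,0.024,0],[0,0,0,0,0,0.026,0],[0,0,0,0,0,0.0268,0],[0,0,0,0,0,0.0268,0]]]}}

```text
time: 7.75
ee_pos: [0.56, 0.0539, 0.0558]
eef_rot: [0.99, 0.139, 0.0, 0.0]
ft_force: [-2.7, -1.0, 5.3]
width: 0.0005
grip_force: 2.3
```

Request:
{"op": "step_arm", "data": {"deltas": [[[0,0,0,0,0,0.0005,0],[0,0,0,0,0,0.001,0],[0,0,0,0,0,0.001,0]]]}}

```text
time: 8.12
ee_pos: [0.56, 0.054, 0.0549]
eef_rot: [0.99, 0.139, 0.0, 0.0]
ft_force: [-4.0, -1.4, 6.6]
width: 0.0005
grip_force: 3.4
```

Request:
{"op": "step_arm", "data": {"deltas": [[[0,0,0,0,0,-0.01,0],[0,0,0,0,0,-0.035,0],[0,0,0,-0.012,0.002,-0.05,0],[0,0,0,-0.045,0.008,-0.05,0],[0,0,0,-0.085,0.014,-0.05,0],[0,0,0,-0.12,0.02,-0.05,0],[0,0,0,-0.1357,0.0226,-0.05,0],[0,0,0,-0.1357,0.0226,-0.04,0],[0,0,0,-0.1357,0.0226,-0.028,0],[0,0,0,-0.1357,0.0226,-0.028,0],[0,0,0,-0.1357,0.0226,-0.028,0]]]}}

```text
time: 9.5
ee_pos: [0.4361, -0.0045, 0.0824]
eef_rot: [0.99, 0.139, -0.0, -0.0]
ft_force: [1.0, -1.1, 0.2]
width: 0.0004
grip_force: 0.0
```

```bash
python3 - <<'E'
from h import *
s=readout.read_state(); c=snap('wrist','w4.png'); print(s['time'],s['ee_pos'],s['ft_force'])
E
```

```text
9.5 [ 0.43606985 -0.00451961  0.08243385] [ 1.01328202 -1.06437844  0.15894816]
```

View pics/w4.png

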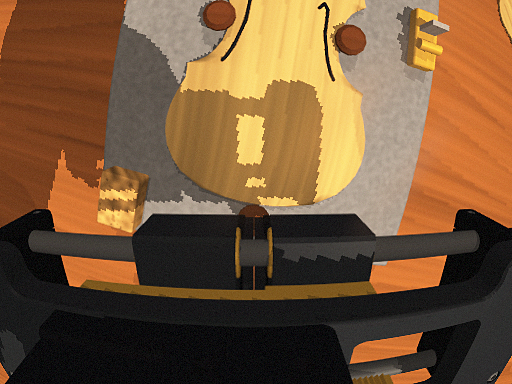

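Both waist pegs, at (219,15) and (350,40), sit at the same level. The wide peg at (254,210) is centred under the fingers.

Request:
{"op": "step_arm", "data": {"deltas": [[[0,0,0,0,0,0.006,0],[0,0,0,0,0,0.012,0],[0,0,0,0,0,0.015,0],[0,0,0,0,0,0.018,0],[0,0,0,0,0,0.021,0],[0,0,0,0,0,0.024,0],[0,0,0,0,0,0.026,0],[0,0,0,0,0,0.0272,0],[0,0,0,0,0,0.0275,0],[0,0,0,0,0,0.0275,0]]]}}

```text
time: 10.8
ee_pos: [0.4358, -0.0051, 0.0553]
eef_rot: [0.99, 0.139, -0.0, 0.0]
ft_force: [-2.9, -0.7, 6.4]
width: 0.0002
grip_force: 2.8
```

Request:
{"op": "step_arm", "data": {"deltas": [[[0,0,0,0,0,0.0005,0],[0,0,0,0,0,0.0005,0]]]}}

```text
time: 11.05
ee_pos: [0.4358, -0.0051, 0.0549]
eef_rot: [0.99, 0.139, 0.0, 0.0]
ft_force: [-4.2, 1.5, 6.5]
width: 0.0004
grip_force: 3.4
```

Request:
{"op": "step_arm", "data": {"deltas": [[[0,0,0,0,0,-0.01,0],[0,0,0,0,0,-0.04,0],[0,0,0,0,0,-0.09,0],[0,0,0,0,0,-0.14,0],[0,0,0,0,0,-0.18,0],[0,0,0,0,0,-0.19,0],[0,0,0,0,0,-0.19,0],[0,0,0,0,0,-0.19,0]]]}}

```text
time: 12.05
ee_pos: [0.4351, -0.0051, 0.2434]
eef_rot: [0.99, 0.139, -0.001, -0.0]
ft_force: [-0.3, 0.2, -0.3]
width: 0.0009
grip_force: 0.0
```

```bash
python3 - <<'E'
from h import *
s=readout.read_state(); c=snap('wrist','w5.png'); print(s['time'],s['ee_pos'],s['ft_force'])
k=cams.camera('scene'); a=cv2.resize(k['img'][145:262,180:325],None,fx=4,fy=4); cv2.imwrite('pics/s5.png',a[:,:,::-1])
E
```

```text
12.05 [ 0.43511421 -0.00514511  0.24343222] [-0.2959373   0.22425075 -0.31376967]
```

View pics/s5.png

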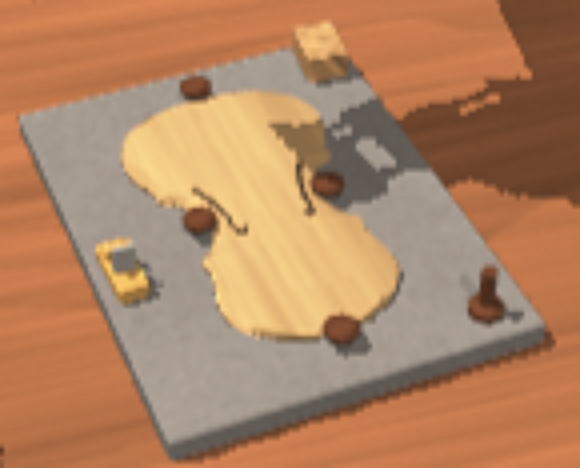

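All four pegs sit low at the rim: (342,328), (328,184), (195,87), and the fixed one at (200,220). Nothing else has moved.

```bash
python3 -c "
from bench import r
print(r.close_job())"
```

```text
the job is handed in; nothing more can be done
None
```

I pressed the three raised pegs home in order (narrow end, waist, wide end) at about 7 N each, saw nothing else on the board moved in the final picture, and handed the job in at about 12 s; the judge gave no verdict.

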